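Blank die in, nozzle cap off

TASK

The clay extruder is getting a die change. First set the round blank die flat in the round pocket of the die carrier and let go of it; then unscrew the nozzle cap from the upright extruder: its quick thread may be right- or left-handed and you cannot see which, so find out by trying. Finish while still holding the cap in the gripper, lifted well clear above the neck (some 5 cm) and still, with the blank still in its pocket and the other loose things on the table left where they are.

Things in the scene. Friction and masses are not known exactly. Their poses are not given: they have to be found in the camera images.
- blank_center (a point): centre (half-way up) of the round blank die: a plain bare steel disc, 50 mm diameter, 12 mm thick, about 0.17 kg, lying flat and loose on the table; z is its axis
- blank: the same round blank die; origin at the centre of its underside
- round_pocket (a point): centre of the floor of the round pocket in the die carrier: 53 mm diameter, 6 mm deep, so a seated blank stands 6 mm above the carrier's top
- square_pocket (a point): centre of the floor of the carrier's other pocket, square, 47 mm wide, 6 mm deep; stays empty
- carrier: die carrier: fixed aluminium block 85 x 160 x 22 mm (its x, y, z), origin at the centre of its underside on the table; round pocket at y = +38 mm, square pocket at y = -38 mm; it may lie at any yaw
- cap_hub (a point): point on the nozzle cap's axis, half-way up its grip hub: a ribbed round hub, 40 mm in diameter and 30 mm high, on top of the skirt, to grip across from above at any yaw. This point is 15 mm below the cap's top and 15 mm above the top of the skirt. z is the cap's axis (up); x and y turn with the cap
- cap: the whole nozzle cap, bare steel, 0.16 kg, loose but locked on the neck: skirt 55 mm in diameter and 26 mm high, hub above it; origin at the centre of the skirt's underside. Three lugs inside the skirt sit under the neck's thread; locked, it has about 1.5 mm of play upward. It can be turned at constant height and does not climb by itself
- cap_rim (a point): centre of the underside of the cap's skirt, 41 mm below cap_hub; screwed on, it is 22 mm below neck_top
- neck_top (a point): centre of the top of the neck, 104 mm above the table, inside the cap. Turned the wrong way the cap meets a dead stop within 5 degrees. The right way (clockwise or anticlockwise, hidden, differs between starts) it turns freely; 55 to 85 degrees round, the lugs stand in the thread's gaps and it lifts straight off (aim for 70); at about 89 comes a stop
- extruder: hand clay extruder, fixed: upright aluminium barrel, 72 mm in diameter, shoulder 80 mm above the table, the cap on top (cap top 138 mm above the table), on a steel base plate; origin on the barrel's axis at the table. A grey gear housing 75 x 76 mm, 106 mm high, stands with its centre 108 mm along +x from the barrel's axis
- square_blank: bystander: square steel blank, 44 x 44 x 12 mm, loose
- beaker: bystander: terracotta beaker, 76 mm wide, 85 mm high, loose
- rib: bystander: flat wooden rib, 100 x 45 x 7 mm, loose
- glaze_jar: bystander: white jar, 64 mm wide, 85 mm high, loose
- brush: bystander: brush lying on the table, loose
- scraper: bystander: scraper lying on the table, loose
- slip_bowl: bystander: white bowl, 130 mm wide, 55 mm high, loose
Mind the look-alikes: they are no part of the job. What is shaped like the cap but yellow is not meant. What is shaped like the blank but orange is not meant.

How it is judged (in metres and radians):
On the way, in this order (a step that is already met when the one before it is completed fails the run):
1. the round blank lies flat in the round pocket, released (horizontal distance between blank_center and round_pocket below 0.004 m and z of blank_center in the frame of round_pocket below 0.0085 m and angle between blank_center's own z axis and vertical below 0.06 rad and contact force between the fingers and blank below 0.1 N), for 0.2 s.
2. the cap is off the neck and held by the gripper (z of cap_rim in the frame of neck_top above 0.03 m and contact force between the fingers and cap above 1 N and contact force between cap and extruder below 0.1 N), for 0.2 s.
At the end, for the whole second after the job is handed in: The blank lies flat (within about 3 degrees) in the round pocket, within 4 mm of its centre and on its floor, not touched by the gripper; the gripper holds the cap, still, with the underside of its skirt at least 30 mm above the top of the neck and the cap not touching the extruder (all of step 1 and all of step 2 and linear speed of cap below 0.05 m/s); the arm keeps its last pose, push and grip.
It fails at once if one of the other loose things (square blank, beaker, rib, jar, brush, scraper, bowl) is moved by more than 30 mm (distance of any of square_blank, beaker, rib, glaze_jar, brush, scraper, slip_bowl from where it was at the start of the episode above 0.03 m).
It also fails if it takes over 58 s, if anything falls off the work surface, if the arm or the gripper's body presses on something with over 40 N, if the wrist force passes 120 N, or if a joint passes its speed limit or range.

ROBOT

A 7-joint arm with a two-finger parallel gripper is mounted at the origin on the work surface. World frame = base frame: x ahead of the robot, y to its left, z up, the work surface at z = 0. Lengths are in mm, angles in rad, forces in N, time in s.
With the tool pointing down it reaches from about 400 to 875 mm from the base axis. Payload 4.4 kg.
Tool frame: the origin (TCP) lies on the centre line of the jaws, within the pads' length; the fingertips stand 25 mm ahead of it and the grasp point (between the pads) lies 6 mm ahead of it; x points along the fingers, y is the direction in which the jaws open and shut, and the axes are right-handed (so a half turn about x gives the same grasp; the last joint's range is limited). The gripper opens to 85 mm and grips with 20 to 120 N. Pads are 22 mm wide; open, the fingers measure 114 mm over their backs; the gripper's body (76 mm by 85 mm) begins 54 mm behind the grasp point. The pads swing forward as they close: fully open they stand 13 mm farther back than shut.
Start: joints at [1.254, 0.628, 0.038, 1.517, -0.027, 0.996, -0.02], TCP at [161.343, -629.671, 256.313] pointing down, gripper open.
Joint ranges: [-3.06, 3.06], [-0.37, 2.12], [-1.25, 1.32], [0.18, 2.47], [-1.1, 4.24], [0.23, 1.98], [-2.94, 2.94]. Speed limits (rad/s): [2.57, 2.57, 3.14, 3.14, 3.14, 3.14, 3.14].

INTERFACE

Orientations are given as [roll, pitch, yaw] about the fixed x, y, z axes, in that order (R = Rz(yaw) Ry(pitch) Rx(roll)).
In Python, from cell import * gives the robot as it stands. The module is installed in compiled form; this text tells all that it offers.
- The arm moves only by the tool jog_arm, never from a script. Its argument "series" is a list of rows, each a list of 3 entries, a list of its own where there are three numbers: the turn, a rotation vector about the tool's x, y, z in degrees, then the shift along the tool's x, y, z in mm, then the gripper's target within -1 to 1 (shut at 1, half-way at 0, fully open at -1). In form: [[[rx, ry, rz], [dx, dy, dz], hand], ...]. A call has 1 to 8 rows; each row shifts and turns the commanded pose from where the row before left it, along the tool's axes as they then stand; what a row does not reach is not made up. A row lasts 1/8 s, in which the tool goes at most 62.5 mm and 10.7 degrees, less where a joint would pass 70% of its speed; a pose out of reach is approached as far as the arm can. A call is refused whole if a number of a shift passes 62.5 or a number of a turn 10.7, either way. A call with a gripper value outside its range is refused whole. The fingers move at their own pace and stop on an object; the grip force is fixed at half the most. Time passes only in rows, so rows that do not move let the fingers close. It gives the time, the measured TCP pose, the force and the opening at its end, in the units of the state.
- read_state(): the state, without advancing time (a new reading comes with each control period).
- get_image(name): name is "scene" or "top" or "wrist"; returns a dict with "img" (480x640x3 uint8, red, green, blue), "range_z" (480x640 float32, mm along the optical axis (not along the pixel's ray), 0 where there is no reading), "fovy" (degrees; the focal length in pixels is half the picture's height over the tangent of half this angle, whatever the lens; pixels are square), "cx", "cy" (the principal point, pixels), "k1" (the pictures are not rectified: a ray, as slopes to the right and down, at radius r is drawn at 1 + k1 r^2 times it, then the intrinsics apply), "cam_to_world" (4x4, takes a point from camera to world coordinates). Camera axes: x right, y up, looking along -z (the intrinsics and any distortion apply to the point x, -y, -z); pixel columns grow to the right and rows downward; lengths in mm; the calibration is good to about 2 mm. A picture is of the moment at which its call begins.
- finish_job(): hands the job in, once; it reports no verdict.
The state is a dict: "clock": time; "qpos": joint angles; "qd": joint speeds; "tau": joint torques, N m; "eef_pos": TCP position; "tool_rot": TCP orientation; "force": force on the tool from outside, world axes, zero at the start; "torque": the same for the moment, N m; "width": finger opening in mm.
Only numpy, scipy, OpenCV 4.12 (cv2) and the standard library are available. Lean on these libraries where they do the work, as an engineer would, in place of code of your own. Each camera call takes 0.05 s, during which the arm holds its last target. There are 200 camera calls.

## Working session

There is one attempt and no reset: what is moved stays moved. The work goes in short steps, Python scripts to look and compute and a tool call to move; the robot and the scene stay as the last step left them, time stands still between calls to the robot, and variables do not carry over. Pictures are saved under pics/ and viewed, about 8 in all and at most 12, crops included, and the job is handed in when it is done.

Besides the shell and the picture viewer there is one more tool, called after "Call:" as name(argument=value, ...), one argument or row to a line, values as JSON. jog_arm: Moves the arm, as the interface text tells. Its arguments: {"type":"object","properties":{"series":{"type":"array"}},"required":["series"]}

```bash
mkdir -p pics; cat > h.py <<'E'
from cell import *
import numpy as np, cv2
def K(d):
    f=240/np.tan(np.radians(d["fovy"])/2); return f
def cloud(d):
    f=K(d); v,u=np.mgrid[0:480,0:640]
    p=np.stack([(u-d["cx"])/f,(v-d["cy"])/f],-1); q=p.copy()
    for _ in range(8): q=p/(1+d["k1"]*(q**2).sum(-1,keepdims=True))
    z=d["range_z"]; P=np.stack([q[...,0]*z,-q[...,1]*z,-z],-1)
    M=np.array(d["cam_to_world"]); return P@M[:3,:3].T+M[:3,3], q, M
def onplane(d,uv,h):
    f=K(d); uv=np.atleast_2d(uv).astype(float); p=(uv-[d["cx"],d["cy"]])/f; q=p.copy()
    for _ in range(8): q=p/(1+d["k1"]*(q**2).sum(-1,keepdims=True))
    M=np.array(d["cam_to_world"]); r=np.c_[q[:,0],-q[:,1],-np.ones(len(q))]@M[:3,:3].T
    o=M[:3,3]; return o+r*((h-o[2])/r[:,2])[:,None]
def save(d,n,box=None,s=1):
    i=d["img"][:,:,::-1]
    if box: i=i[box[1]:box[3],box[0]:box[2]]
    cv2.imwrite(f"pics/{n}.png",cv2.resize(i,None,fx=s,fy=s,interpolation=cv2.INTER_CUBIC))
E
python3 - <<'E'
from h import *
for n in ["top","scene"]:
    d=get_image(n); save(d,n+"0"); print(n,d["fovy"],d["k1"],np.round(d["cam_to_world"],3).tolist())
    np.save(n+".npy",d,allow_pickle=True)
print(read_state())
E
```

```text
top 52.7591969411735 -0.07425203321235717 [[0.022, 0.988, -0.155, 345.989], [-1.0, 0.023, -0.002, 31.053], [0.002, 0.155, 0.988, 1164.62], [0.0, 0.0, 0.0, 1.0]]
scene 43.32057933056827 -0.13358069318737048 [[0.284, -0.739, 0.611, 1502.356], [0.959, 0.231, -0.167, -240.547], [-0.018, 0.633, 0.774, 1353.325], [0.0, 0.0, 0.0, 1.0]]
{'clock': 0.1, 'qpos': array([ 1.25417591,  0.62925329,  0.03842428,  1.51827732, -0.02703764,
        0.99628343, -0.01997972]), 'qd': array([-0.0006805 , -0.00237164,  0.00118677, -0.00306018, -0.00120343,
        0.0003636 , -0.00132708]), 'tau': array([ 2.69431737e-03, -5.64533579e+01,  1.23022299e+00, -1.93974102e+01,
        1.11982445e-02,  5.41817091e-03,  1.76019626e-05]), 'eef_pos': array([ 161.25191214, -629.14635778,  255.4778579 ]), 'tool_rot': array([-1.58626045,  1.56909131,  1.80616877]), 'force': array([ 0.76071623, -0.21706257,  0.44742333]), 'torque': array([ 0.01094714, -0.00720427,  0.02592626]), 'width': 85.41512250245509}
```

View pics/top0.png

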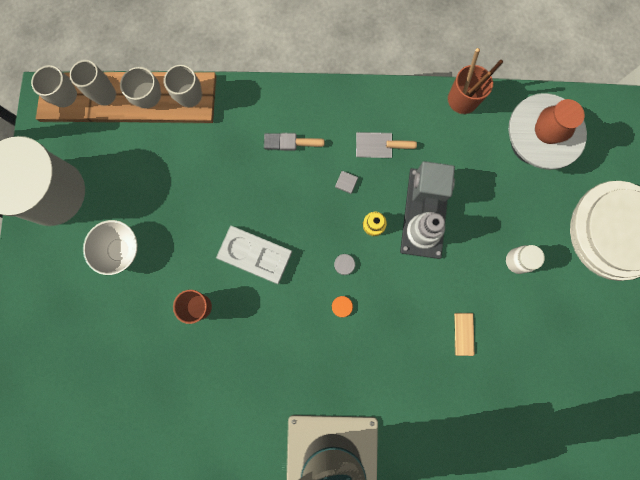

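View pics/scene0.png

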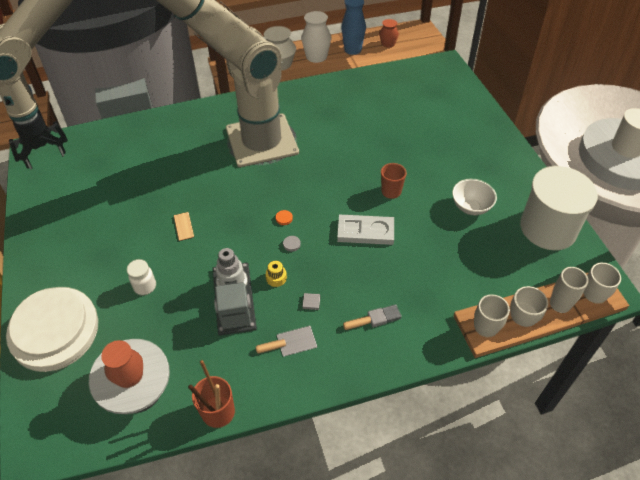

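The top view shows:
- **Blank:** the grey disc at (345,264) is the plain steel one. The orange disc at (342,307) is a look-alike.
- **Cap:** the steel cap on the extruder is at (433,223). The yellow one at (375,223) is a look-alike.
- **Carrier:** it is at (254,254), with the round pocket on the left at about (240,246) and the square pocket at about (268,260).

Next I'll measure these and confirm them in a crop.

```bash
python3 - <<'E'
from h import *
d=np.load("top.npy",allow_pickle=True).item()
save(d,"crop1",(200,110,480,320),2.8)
P,q,M=cloud(d)
def pts(box,zlo,zhi):
    m=np.zeros((480,640),bool); m[box[1]:box[3],box[0]:box[2]]=1
    m&=(P[...,2]>zlo)&(P[...,2]<zhi); return P[m]
def stat(n,a):
    print(n,len(a),np.round(np.median(a,0),1),np.round(cv2.minEnclosingCircle(a[:,:2].astype(np.float32)),1) if 0 else [np.round(x,1) for x in cv2.minEnclosingCircle(a[:,:2].astype(np.float32))])
stat("blank",pts((325,245,365,285),7,20))
stat("orange",pts((322,287,362,327),7,20))
stat("yellow",pts((355,200,395,245),5,200))
stat("captop",pts((410,200,460,250),125,150))
stat("skirt+",pts((400,200,460,260),98,118))
a=pts((210,220,300,290),15,30); stat("carrier",a); r=cv2.minAreaRect(a[:,:2].astype(np.float32)); print(r, cv2.boxPoints(r).round(1).tolist())
stat("table",pts((330,330,420,380),-30,30))
for b,n in [((230,232,252,260),"rp"),]:
    a=pts(b,8,19);stat(n,a)
g=pts((415,160,455,197),85,125); stat("housing",g)
stat("sq",pts((335,170,360,195),7,25))
E
```

```text
blank 331 [458.4 -22.3  12.1] [array([448.7, -23.8]), np.float64(34.0)]
orange 349 [358.2 -18.9  11.9] [array([365.1, -18.8]), np.float64(31.1)]
yellow 469 [553.  -90.5  47.4] [array([564.3, -95. ]), np.float64(67.3)]
captop 289 [ 541.4 -212.4  138. ] [array([ 543.1, -214.1]), np.float64(21.1)]
skirt+ 205 [ 529.5 -200.   108.4] [array([ 541.7, -213.5]), np.float64(28.4)]
carrier 2076 [476.1 194.3  20.8] [array([476.4, 194.6]), np.float64(89.7)]
((476.4912109375, 195.0439453125), (161.42884826660156, 85.33096313476562), 68.96029663085938) [[407.70001220703125, 135.0], [487.29998779296875, 104.4000015258789], [545.2999877929688, 255.10000610351562], [465.6000061035156, 285.70001220703125]]
table 4486 [246.3 -97.6  -0. ] [array([246.8, -98.8]), np.float64(119.9)]
rp 387 [490.7 229.5  15.6] [array([496.1, 224.1]), np.float64(40.3)]
housing 1120 [ 646.2 -223.4  105.8] [array([ 647.8, -225.7]), np.float64(49.4)]
sq 308 [662.2 -23.9  11.9] [array([663.9, -24.6]), np.float64(30.5)]
```

View pics/crop1.png

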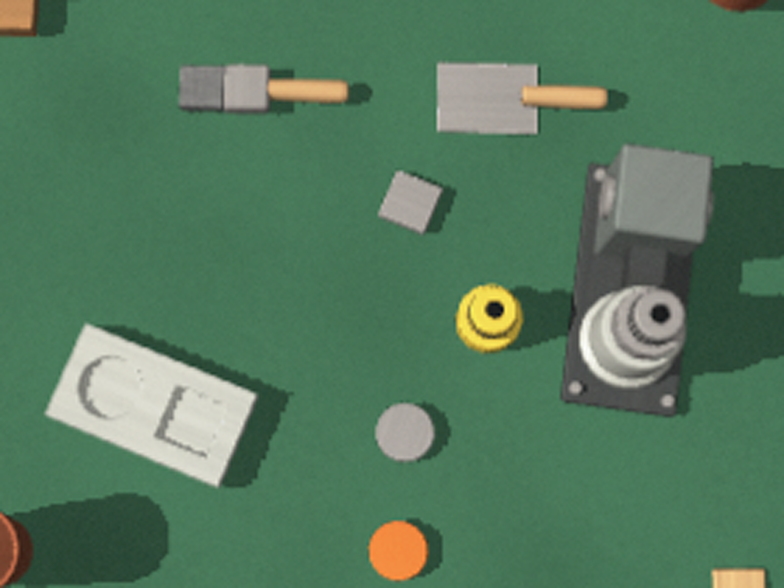

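The crop confirms the grey disc and steel cap as the targets; the orange and yellow ones are not. I'll plan the first transit now.

```bash
cat >> h.py <<'E'
from scipy.spatial.transform import Rotation as Ro
def pose():
    s=read_state(); return np.array(s["eef_pos"]),Ro.from_euler("xyz",s["tool_rot"]).as_matrix(),s
def plan(p,yd=None):
    """shift & turn in the tool frame, tool x down; yd = wanted jaw direction in world (mod 180)"""
    e,R,s=pose()
    if yd is None: a=R[:2,1]
    else:
        a=np.array(yd,float)
        if a@R[:2,1]<0: a=-a
    a=a/np.linalg.norm(a); y=np.array([*a,0]); x=np.array([0,0,-1.]); T=np.c_[x,y,np.cross(x,y)]
    print("t",round(s["clock"],2),"tcp",e.round(1),"yaxis",R[:,1].round(3),"w",round(s["width"],1),"F",np.round(s["force"],1),"q7",round(s["qpos"][6],2))
    print("turn deg",np.degrees(Ro.from_matrix(R.T@T).as_rotvec()).round(2),"| shift(now)",(R.T@(np.array(p)-e)).round(1),"| shift(after turn)",(T.T@(np.array(p)-e)).round(1))
E
python3 - <<'E'
from h import *
plan([458,-22,180])
E
```

```text
t 0.1 tcp [ 161.3 -629.1  255.5] yaxis [ 0.248 -0.969 -0.002] w 85.4 F [ 0.8 -0.2  0.4] q7 -0.02
turn deg [-0.  -0.   0.1] | shift(now) [  76.4 -514.4 -438.2] | shift(after turn) [  75.5 -514.5 -438.2]
```

Call:
jog_arm(
  series=[
    [[0,0,0],[0,-43,-36.5],-1],
    [[0,0,0],[0,-43,-36.5],-1],
    [[0,0,0],[0,-43,-36.5],-1],
    [[0,0,0],[0,-43,-36.5],-1],
    [[0,0,0],[0,-43,-36.5],-1],
    [[0,0,0],[0,-43,-36.5],-1],
    [[0,0,0],[0,-43,-36.5],-1],
    [[0,0,0],[0,-43,-36.5],-1],
  ],
)

```text
clock: 1.1
eef_pos: [359.4, -222.3, 256.3]
tool_rot: [2.648, 1.571, -0.243]
force: [1.3, -0.0, -0.4]
width: 86.0
```

Call:
jog_arm(
  series=[
    [[0,0,0],[19,-43,-36.5],-1],
    [[0,0,0],[19,-43,-36.5],-1],
    [[0,0,0],[19,-43,-36.5],-1],
    [[0,0,0],[19,-43,-36.5],-1],
    [[0,0,0],[0,0,0],-1],
  ],
)

```text
clock: 1.72
eef_pos: [458.6, -16.0, 179.0]
tool_rot: [-1.353, 1.568, 2.049]
force: [-1.1, -1.7, 0.6]
width: 85.5
```

```bash
python3 - <<'E'
from h import *
plan([458,-22,180],[0,1])
d=get_image("wrist"); save(d,"w1"); np.save("w1.npy",d,allow_pickle=True)
P,q,M=cloud(d); print(M.round(3).tolist(),d["fovy"],d["k1"])
m=(P[...,2]>7)&(P[...,2]<20)&(np.hypot(P[...,0]-458,P[...,1]+22)<60); print(m.sum())
c=cv2.findContours(m.astype(np.uint8),0,1)[0]; c=max(c,key=cv2.contourArea)
w=onplane(d,c[:,0],12); print(cv2.fitEllipse(w[:,:2].astype(np.float32)))
E
```

```text
t 1.73 tcp [458.6 -16.  179. ] yaxis [ 0.257 -0.966 -0.002] w 85.5 F [-1.1 -1.7  0.6] q7 -1.37
turn deg [14.89  0.05  0.14] | shift(now) [-1.1  5.6  2.1] | shift(after turn) [-1.   6.   0.6]
[[0.257, 0.927, 0.275, 529.086], [-0.967, 0.247, 0.069, 1.059], [-0.004, -0.284, 0.959, 296.634], [0.0, 0.0, 0.0, 1.0]] 67.03425957461124 0.0014001119158537256
2830
((457.6351623535156, -21.169414520263672), (48.579246520996094, 49.21806335449219), 98.8279800415039)
```

View pics/w1.png

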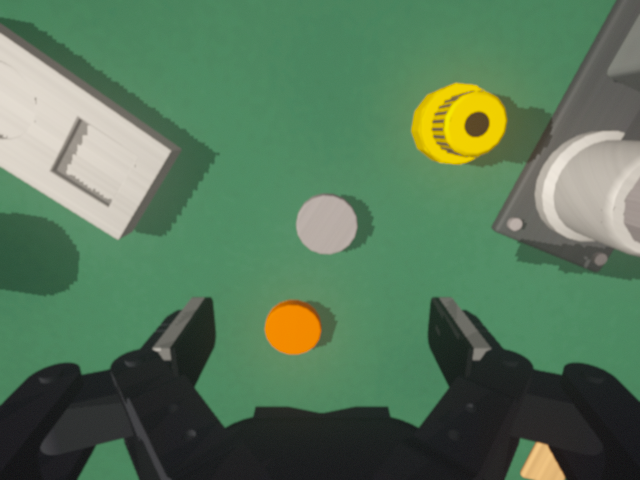

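The wrist view shows the blank at (327,224), between the jaws' columns. I'll read the fingertip height from the depth image.

```bash
python3 - <<'E'
from h import *
d=np.load("w1.npy",allow_pickle=True).item(); P,q,M=cloud(d)
e,R,s=pose()
L=(P-e)@R
for b in [(150,290,216,400),(428,290,490,400)]:
    a=L[b[1]:b[3],b[0]:b[2]].reshape(-1,3); a=a[(abs(a[:,1])<70)&(a[:,0]<60)&(a[:,0]>-40)]
    print(len(a),np.percentile(a[:,0],[90,98,100]).round(1),"y",np.percentile(a[:,1],[0,5,95,100]).round(1),"z",np.percentile(a[:,2],[0,50,100]).round(1))
plan([457.6,-21.2,34])
E
```

```text
4235 [ 4.3  9.7 13. ] y [-58.2 -55.1 -43.5 -38.3] z [-15.1  -9.3   9.7]
4082 [ 4.6  9.9 13.4] y [35.9 40.8 52.  55.4] z [-15.3  -9.5   9.2]
t 1.77 tcp [457.6 -18.9 179.4] yaxis [ 0.253 -0.967 -0.001] w 85.3 F [-0.3  0.   0.6] q7 -1.37
turn deg [0.   0.09 0.06] | shift(now) [145.4   2.4   0.3] | shift(after turn) [145.4   2.2   0.6]
```

Call:
jog_arm(
  series=[
    [[0,0,0],[45,2.3,0.4],-1],
    [[0,0,0],[45,0,0],-1],
    [[0,0,0],[35,0,0],-1],
    [[0,0,0],[15,0,0],-1],
    [[0,0,0],[0,0,0],-1],
    [[0,0,0],[0,0,0],-1],
  ],
)

```text
clock: 2.52
eef_pos: [457.4, -25.0, 45.2]
tool_rot: [0.253, 1.567, -2.639]
force: [-0.0, -0.0, -0.2]
width: 85.4
```

```bash
python3 - <<'E'
from h import *
plan([457.6,-21.2,27])
E
```

```text
t 2.52 tcp [457.4 -25.   45.2] yaxis [ 0.246 -0.969  0.001] w 85.4 F [-0.  -0.  -0.2] q7 -1.77
turn deg [-0.    0.23 -0.06] | shift(now) [18.2 -3.7 -1.2] | shift(after turn) [18.2 -3.7 -1.1]
```

Call:
jog_arm(
  series=[
    [[0,0,0],[10,-3.7,-1],-1],
    [[0,0,0],[8,0,0],-1],
    [[0,0,0],[0,0,0],-1],
    [[0,0,0],[0,0,0],-1],
  ],
)

```text
clock: 3.02
eef_pos: [457.5, -20.5, 27.2]
tool_rot: [0.337, 1.567, -2.554]
force: [-0.9, -0.1, -0.7]
width: 85.3
```

```bash
python3 - <<'E'
from h import *
plan([457.6,-21.2,26])
E
```

```text
t 3.02 tcp [457.5 -20.5  27.2] yaxis [ 0.248 -0.969  0.001] w 85.3 F [-0.9 -0.1 -0.7] q7 -2.09
turn deg [-0.    0.22 -0.08] | shift(now) [1.2 0.7 0.1] | shift(after turn) [1.2 0.7 0.1]
```

Call:
jog_arm(
  series=[
    [[0,0,0],[1,0.7,0],0],
    [[0,0,0],[0,0,0],0.5],
    [[0,0,0],[0,0,0],1],
    [[0,0,0],[0,0,0],1],
    [[0,0,0],[0,0,0],1],
    [[0,0,0],[0,0,0],1],
  ],
)

```text
clock: 3.78
eef_pos: [457.5, -20.9, 26.3]
tool_rot: [0.281, 1.567, -2.609]
force: [-1.1, 0.5, 9.2]
width: 47.2
```

```bash
python3 - <<'E'
from h import *
plan([457.6,-21.2,80]); print(pose()[2]["qpos"].round(2))
E
```

```text
t 3.77 tcp [457.5 -20.9  26.3] yaxis [ 0.249 -0.969  0.001] w 47.2 F [-1.1  0.5  9.2] q7 -2.1
turn deg [-0.    0.23 -0.07] | shift(now) [-53.7   0.4   0.2] | shift(after turn) [-53.7   0.3  -0. ]
[ 0.14  0.8  -0.23  2.19  0.77  0.24 -2.1 ]
```

Call:
jog_arm(
  series=[
    [[0,0,0],[-5,0,0],1],
    [[0,0,0],[-25,0,0],1],
    [[0,0,0],[-30,0,0],1],
    [[0,0,0],[0,0,0],1],
    [[0,0,0],[0,0,0],1],
  ],
)

```text
clock: 4.4
eef_pos: [457.3, -21.1, 85.1]
tool_rot: [0.114, 1.565, -2.777]
force: [-0.2, -1.3, -1.6]
width: 47.2
```

```bash
python3 - <<'E'
from h import *
plan([457.6,-21.2,80]); print(pose()[2]["qpos"].round(2))
d=get_image("wrist"); save(d,"w2"); np.save("w2.npy",d,allow_pickle=True)
E
```

```text
t 4.4 tcp [457.3 -21.1  85.1] yaxis [ 0.248 -0.969  0.001] w 47.2 F [-0.2 -1.3 -1.6] q7 -2.01
turn deg [-0.    0.3  -0.03] | shift(now) [ 5.1  0.1 -0.3] | shift(after turn) [ 5.1  0.1 -0.3]
[ 0.25  0.69 -0.39  2.17  0.67  0.41 -2.01]
```

View pics/w2.png

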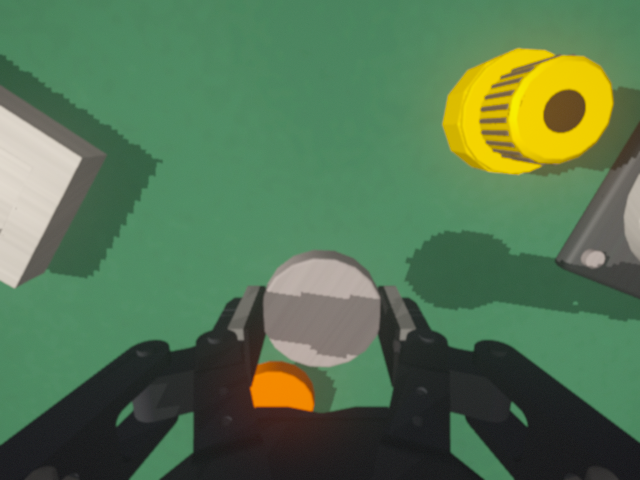

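The wrist view shows the blank held level and centred at (322,307). I'll measure how it sits in the tool frame.

```bash
python3 - <<'E'
from h import *
d=np.load("w2.npy",allow_pickle=True).item(); P,q,M=cloud(d); e,R,s=pose(); L=(P-e)@R
a=L[255:365,270:375].reshape(-1,3); a=a[(a[:,0]<40)&(a[:,0]>-5)]
# top face plane
t=a[a[:,0]<np.percentile(a[:,0],60)+1.5]
A=np.c_[t[:,1:],np.ones(len(t))]; c=np.linalg.lstsq(A,t[:,0],rcond=None)[0]; print("x=ay+bz+c",c.round(3),"N",len(t),np.percentile(a[:,0],[2,20,50,80,98]).round(1))
m=np.zeros((480,640),np.uint8)
g=(abs(L[...,0]-c[2]-c[0]*L[...,1]-c[1]*L[...,2])<2)&(np.hypot(L[...,1],L[...,2])<32); 
print("disc top pts y",np.percentile(L[g][:,1],[1,99]).round(1),"z",np.percentile(L[g][:,2],[0,1,99,100]).round(1))
for b in [(225,285,266,345),(380,285,425,345)]:
    k=L[b[1]:b[3],b[0]:b[2]].reshape(-1,3); k=k[(abs(k[:,1])<45)&(k[:,0]<40)]; print(np.percentile(k[:,0],[50,90,98,100]).round(1),np.percentile(k[:,1],[0,100]).round(1))
E
```

```text
x=ay+bz+c [2.0000e-03 3.0000e-03 1.3984e+01] N 9717 [12.8 13.5 14.  14.6 19.9]
disc top pts y [-22.2  24.8] z [-24.9 -23.7  22.4  24.9]
[-1.6 13.3 16.2 21.3] [-35.9   1.5]
[-3.4 11.4 15.7 18.6] [ 1.5 38.7]
```

```bash
python3 - <<'E'
from h import *
a=np.radians(-50.6); plan([490,230,85],[np.cos(a),np.sin(a)])
E
```

```text
t 4.45 tcp [457.  -21.1  84.8] yaxis [ 0.248 -0.969  0.   ] w 47.0 F [ 0.4 -0.4 -1.4] q7 -2.01
turn deg [-25.03   0.35   0.05] | shift(now) [  -0.9 -235.   -94.3] | shift(after turn) [  -0.2 -173.1 -184.8]
```

Call:
jog_arm(
  series=[
    [[-8.3,0,0],[0,0,0],1],
    [[-8.3,0,0],[0,0,0],1],
    [[-8.4,0.3,0],[0,0,0],1],
    [[0,0,0],[0,-30,-32],1],
    [[0,0,0],[0,-40,-43],1],
    [[0,0,0],[0,-40,-43],1],
    [[0,0,0],[0,-40,-42],1],
    [[0,0,0],[0,-23,-25],1],
  ],
)

```text
clock: 5.45
eef_pos: [489.9, 234.2, 84.8]
tool_rot: [-1.799, 1.568, 2.034]
force: [0.6, -0.6, -1.5]
width: 47.3
```

Call:
jog_arm(
  series=[
    [[0,0,0],[0,0,0],1],
    [[0,0,0],[0,0,0],1],
  ],
)

```text
clock: 5.7
eef_pos: [489.9, 229.0, 84.6]
tool_rot: [-0.193, 1.568, -2.647]
force: [-0.1, -0.0, -1.4]
width: 47.2
```

```bash
python3 - <<'E'
from h import *
plan([490,230,85]); print(pose()[2]["qpos"].round(2))
d=get_image("wrist"); save(d,"w3"); np.save("w3.npy",d,allow_pickle=True)
E
```

```text
t 5.7 tcp [489.9 229.   84.6] yaxis [ 0.635 -0.773 -0.001] w 47.2 F [-0.1 -0.  -1.4] q7 -2.02
turn deg [0.   0.15 0.03] | shift(now) [-0.4 -0.8 -0.7] | shift(after turn) [-0.4 -0.8 -0.7]
[-0.15  0.79 -0.53  1.95  0.69  0.6  -2.02]
```

View pics/w3.png

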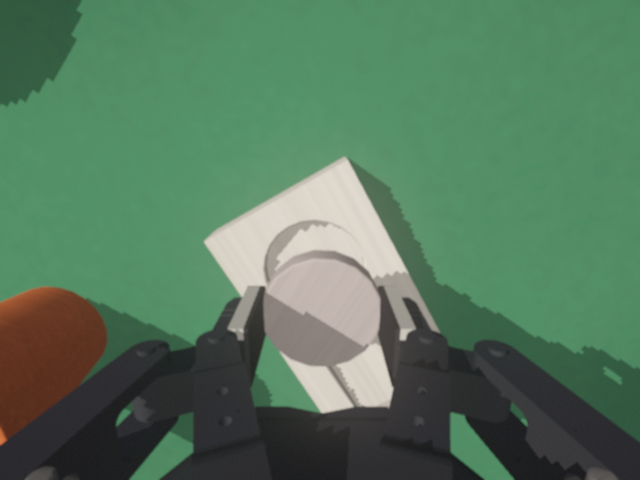

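Wrist view: the held blank is at (322,307), the pocket rim's arc runs around (265–350, 222–280), and the carrier's end corners are at (345,157) and (207,241). The beaker is clear at lower left. I'll measure the pocket relative to the held disc from this one picture.

```bash
cat >> h.py <<'E'
def carrier(d):
    P,q,M=cloud(d); m=((P[...,2]>17)&(P[...,2]<27)&(np.hypot(P[...,0]-476,P[...,1]-195)<100)).astype(np.uint8)
    m=cv2.morphologyEx(m,cv2.MORPH_OPEN,np.ones((3,3)))
    c=max(cv2.findContours(m,0,1)[0],key=cv2.contourArea)[:,0]
    w=onplane(d,c,22)[:,:2]; th=np.radians(68.96-90); o=np.array([476.4,194.8])
    for _ in range(3):
        ax=np.array([np.cos(th),np.sin(th)]); ay=np.array([-ax[1],ax[0]]); l=np.c_[(w-o)@ax,(w-o)@ay]
        E=l[(abs(l[:,1]-80)<4)&(abs(l[:,0])<36)]; 
        Rr=l[(abs(l[:,0]-42.5)<4)&(abs(l[:,1])<76)]; Ll=l[(abs(l[:,0]+42.5)<4)&(abs(l[:,1])<76)]
        s=[np.polyfit(E[:,0],E[:,1],1)[0]] if len(E)>10 else []
        for k in (Rr,Ll):
            if len(k)>40: s.append(-np.polyfit(k[:,1],k[:,0],1)[0])
        th+=np.mean(s) if s else 0
    print("yaw",np.degrees(th).round(2),"n",len(E),len(Rr),len(Ll),"slopes",np.degrees(s).round(2))
    e,r,L=[np.median(x) if len(x) else np.nan for x in (E[:,1],Rr[:,0],Ll[:,0])]; print("end",e.round(2),"sides",r.round(2),L.round(2))
    x=(r+L)/2; return o+ax*x+ay*(e-42), ax, ay
E
python3 - <<'E'
from h import *
d=np.load("w3.npy",allow_pickle=True).item()
p,ax,ay=carrier(d); print("pocket",p.round(2))
e,R,s=pose(); P,q,M=cloud(d); L=(P-e)@R
# held disc outline: top face at z
zt=e[2]-14
g=((abs(P[...,2]-zt)<3)&(np.hypot(L[...,1],L[...,2])<30)).astype(np.uint8)
g[:, :266]=0; g[:,380:]=0
c=max(cv2.findContours(g,0,1)[0],key=cv2.contourArea)[:,0]
c=c[(c[:,0]>268)&(c[:,0]<378)]
w=onplane(d,c,zt)[:,:2]
A=np.c_[2*w,np.ones(len(w))]; k=np.linalg.lstsq(A,(w**2).sum(1),rcond=None)[0]; print("disc",k[:2].round(2),"r",np.sqrt(k[2]+k[:2]@k[:2]).round(2),"tcp",e.round(2))
dl=np.r_[p-k[:2],0]; print("disc->pocket in tool",(R.T@dl).round(2), "tcp->pocket",(R.T@np.r_[p-e[:2],0]).round(2))
E
```

```text
yaw -20.12 n 122 169 57 slopes [-0.94 -0.98  2.36]
end 80.29 sides 40.68 -43.31
pocket [488.43 231.17]
disc [490.88 228.09] r 24.43 tcp [490.18 228.42  84.81]
disc->pocket in tool [ 0.   -3.93 -0.06] tcp->pocket [ 0.   -3.23 -0.39]
```

```bash
sed -i 's/len(k)>40/len(k)>100/' h.py; python3 - <<'E'
from h import *
d=np.load("w3.npy",allow_pickle=True).item()
p,ax,ay=carrier(d); print("pocket",p.round(2))
e,R,s=pose()
k=np.array([490.88,228.09]); print("disc->pocket tool",(R.T@np.r_[p-k,0]).round(2),"tcp->pocket",(R.T@np.r_[p-e[:2],0]).round(2))
# pocket rim arc: floor pixels z 13..19 boundary
P,q,M=cloud(d); m=((P[...,2]>11)&(P[...,2]<19)&(np.hypot(P[...,0]-489,P[...,1]-231)<32)).astype(np.uint8)
c=max(cv2.findContours(m,0,1)[0],key=cv2.contourArea)[:,0]; w=onplane(d,c,16)[:,:2]
r=np.hypot(*(w-p).T); k=w[((w-p)@ay>5)&(abs(r-26.5)<4)]
A=np.c_[2*k,np.ones(len(k))]; f=np.linalg.lstsq(A,(k**2).sum(1),rcond=None)[0]; print("floor arc",len(k),f[:2].round(1),np.sqrt(f[2]+f[:2]@f[:2]).round(1))
E
```

```text
yaw -21.24 n 123 169 59 slopes [ 0.03 -0.03]
end 80.28 sides 40.24 -44.35
pocket [488.35 231.22]
disc->pocket tool [ 0.   -4.02 -0.03] tcp->pocket [ 0.   -3.32 -0.36]
floor arc 123 [487.5 230.9] 25.6
```

Call:
jog_arm(
  series=[
    [[0,0.1,0],[8,-3.4,-0.2],1],
    [[0,0,0],[12,0,0],1],
    [[0,0,0],[10,0,0],1],
    [[0,0,0],[3,0,0],1],
    [[0,0,0],[0,0,0],1],
    [[0,0,0],[0,0,0],1],
  ],
)

```text
clock: 6.5
eef_pos: [489.0, 233.3, 53.1]
tool_rot: [-2.809, 1.568, 1.02]
force: [0.4, 0.1, -0.9]
width: 47.0
```

```bash
python3 - <<'E'
from h import *
plan([488.3,231.2,43])
d=get_image("wrist"); save(d,"w4",(160,140,480,380),2.4); np.save("w4.npy",d,allow_pickle=True)
p,ax,ay=carrier(d); print("pocket",p.round(2))
E
```

```text
t 6.5 tcp [489.  233.3  53.1] yaxis [ 0.635 -0.773 -0.001] w 47.0 F [ 0.4  0.1 -0.9] q7 -2.07
turn deg [-0.   -0.17  0.06] | shift(now) [10.1  1.2  1.9] | shift(after turn) [10.1  1.1  1.9]
yaw -21.3 n 150 179 50 slopes [ 0.19 -0.19]
end 80.51 sides 40.26 -44.39
pocket [488.47 231.43]
```

View pics/w4.png

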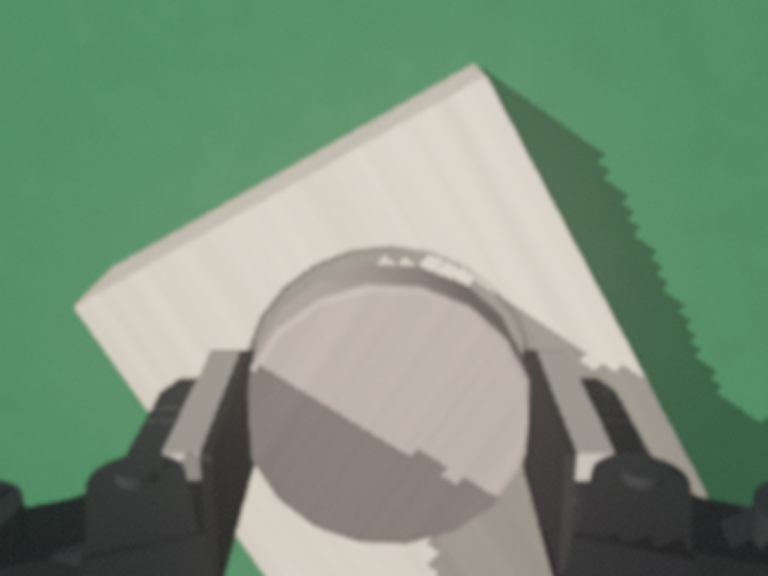

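The crop shows the pocket rim (centre column about 388) lined up with the disc (389) across the jaws. I'll make the small fix and lower.

Call:
jog_arm(
  series=[
    [[0,0,0],[2,0.6,1.8],1],
    [[0,0,0],[2,0,0],1],
    [[0,0,0],[0,0,0],1],
    [[0,0,0],[0,0,0],1],
  ],
)

```text
clock: 7.05
eef_pos: [487.8, 231.6, 48.8]
tool_rot: [-2.721, 1.568, 1.108]
force: [-0.7, -0.4, -1.2]
width: 47.3
```

```bash
python3 - <<'E'
from h import *
plan([488.4,231.3,43])
E
```

```text
t 7.05 tcp [487.8 231.6  48.8] yaxis [ 0.635 -0.773 -0.001] w 47.3 F [-0.7 -0.4 -1.2] q7 -2.08
turn deg [-0.   -0.14  0.06] | shift(now) [ 5.8  0.6 -0.2] | shift(after turn) [ 5.8  0.6 -0.3]
```

Call:
jog_arm(
  series=[
    [[0,0,0],[2,0.5,0],1],
    [[0,0,0],[2,0,0],1],
    [[0,0,0],[1.5,0,0],1],
    [[0,0,0],[0,0,0],1],
    [[0,0,0],[0,0,0],1],
  ],
)

```text
clock: 7.68
eef_pos: [488.3, 231.1, 44.6]
tool_rot: [3.063, 1.568, 0.609]
force: [-2.3, -1.5, 12.4]
width: 46.9
```

```bash
python3 - <<'E'
from h import *
plan([488.4,231.3,42])
E
```

```text
t 7.67 tcp [488.3 231.1  44.6] yaxis [ 0.635 -0.773  0.   ] w 46.9 F [-2.3 -1.5 12.4] q7 -2.08
turn deg [ 0.   -0.17 -0.01] | shift(now) [ 2.7 -0.1 -0.2] | shift(after turn) [ 2.6 -0.1 -0.2]
```

Call:
jog_arm(
  series=[
    [[0,0,0],[-1,0,0],0.2],
    [[0,0,0],[0,0,0],0],
    [[0,0,0],[0,0,0],-0.5],
    [[0,0,0],[0,0,0],-1],
    [[0,0,0],[-15,0,0],-1],
    [[0,0,0],[-40,0,0],-1],
    [[0,0,0],[-20,0,0],-1],
    [[0,0,0],[0,0,0],-1],
  ],
)

```text
clock: 8.68
eef_pos: [489.2, 231.6, 121.4]
tool_rot: [-3.079, 1.564, 0.75]
force: [0.6, -0.2, -0.4]
width: 85.6
```

```bash
cat >> h.py <<'E'
def seated(d,n=None):
    p,ax,ay=carrier(d); P,q,M=cloud(d)
    m=((P[...,2]>24.5)&(P[...,2]<36)&(np.hypot(P[...,0]-488,P[...,1]-231)<34)).astype(np.uint8)
    c=max(cv2.findContours(m,0,1)[0],key=cv2.contourArea)[:,0]; w=onplane(d,c,28)[:,:2]
    A=np.c_[2*w,np.ones(len(w))]; f=np.linalg.lstsq(A,(w**2).sum(1),rcond=None)[0]
    t=P[m>0]; t=t[np.hypot(*(t[:,:2]-f[:2]).T)<22]; a=np.linalg.lstsq(np.c_[t[:,:2]-f[:2],np.ones(len(t))],t[:,2],rcond=None)[0]
    print("pocket",p.round(1),"disc",f[:2].round(1),"r",np.sqrt(f[2]+f[:2]@f[:2]).round(1),"tilt deg",np.degrees(a[:2]).round(1),"top z",a[2].round(1))
E
python3 - <<'E'
from h import *
plan([488.4,231.3,42])
d=get_image("wrist"); save(d,"w5"); np.save("w5.npy",d,allow_pickle=True); seated(d)
E
```

```text
t 8.68 tcp [489.2 231.6 121.4] yaxis [ 0.634 -0.773 -0.   ] w 85.6 F [ 0.6 -0.2 -0.4] q7 -1.99
turn deg [-0.   -0.37  0.02] | shift(now) [79.4 -0.2  1.3] | shift(after turn) [79.4 -0.3  0.8]
yaw -21.16 n 106 153 180 slopes [ 0.06 -0.1   0.02]
end 80.14 sides 40.2 -44.26
pocket [488.3 231.1] disc [488.8 230.2] r 24.5 tilt deg [-0.   0.1] top z 28.2
```

View pics/w5.png

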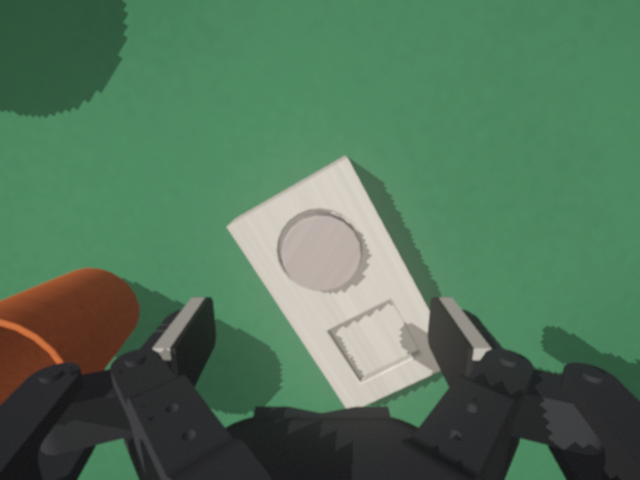

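The blank is at (321,250) in the round pocket: flat, top at z = 28.2, about 1 mm from centre. Next I raise, turn the wrist to mid-range, and go to the cap.

Call:
jog_arm(
  series=[
    [[-10,0,0],[-25,0,0],-1],
    [[-10,0,0],[-25,0,0],-1],
    [[-10,0,0],[-25,0,0],-1],
    [[-10,0,0],[-25,0,0],-1],
    [[-10,-0.4,0],[0,0,0],-1],
    [[0,0,0],[0,0,0],-1],
  ],
)

```text
clock: 9.48
eef_pos: [487.6, 230.4, 218.4]
tool_rot: [-0.248, 1.566, -1.831]
force: [-0.8, 0.2, 0.1]
width: 85.2
```

```bash
python3 - <<'E'
from h import *
plan([540,-213,220]); print(pose()[2]["qpos"].round(2))
E
```

```text
t 9.47 tcp [487.6 230.4 218.4] yaxis [ 1.    -0.013 -0.001] w 85.2 F [-0.8  0.2  0.1] q7 -1.16
turn deg [0.   0.27 0.07] | shift(now) [4.000e-01 5.800e+01 4.427e+02] | shift(after turn) [ -1.6  58.  442.7]
[ 0.09  0.68 -0.94  1.85  0.67  0.97 -1.16]
```

Call:
jog_arm(
  series=[
    [[0,0,0],[0,7,40],-1],
    [[0,0,0],[0,7,55],-1],
    [[0,0,0],[0,7,55],-1],
    [[0,0,0],[0,7,55],-1],
    [[0,0,0],[0,7,55],-1],
    [[0,0,0],[0,7,55],-1],
    [[0,0,0],[0,7,55],-1],
    [[0,0,0],[0,7,50],-1],
  ],
)

```text
clock: 10.48
eef_pos: [538.8, -192.1, 220.2]
tool_rot: [-0.264, 1.566, -1.85]
force: [0.3, 0.2, 0.6]
width: 85.1
```

Call:
jog_arm(
  series=[
    [[0,0.3,0],[0,2,23],-1],
    [[0,0,0],[0,0,0],-1],
    [[0,0,0],[0,0,0],-1],
  ],
)

```text
clock: 10.85
eef_pos: [540.9, -211.1, 221.0]
tool_rot: [-3.048, 1.569, 1.654]
force: [-0.3, 0.8, -0.1]
width: 85.1
```

```bash
python3 - <<'E'
from h import *
print(pose()[2]["qpos"].round(2))
d=get_image("wrist"); save(d,"w6"); np.save("w6.npy",d,allow_pickle=True); P,q,M=cloud(d)
m=((P[...,2]>130)&(P[...,2]<146)&(np.hypot(P[...,0]-543,P[...,1]+214)<40)).astype(np.uint8)
c=max(cv2.findContours(m,0,1)[0],key=cv2.contourArea)[:,0]; w=onplane(d,c,138)[:,:2]
f=cv2.fitEllipse(w.astype(np.float32)); print("hub",f, "z",np.median(P[m>0][:,2]))
plan([*f[0],150])
E
```

```text
[ 0.9   0.75 -0.99  1.74  0.71  1.05 -0.34]
hub ((541.1257934570312, -210.4791717529297), (39.32094192504883, 40.49803161621094), 179.9859619140625) z 137.96776313080264
t 10.9 tcp [ 541.1 -210.8  221.3] yaxis [ 1.    -0.009  0.   ] w 85.3 F [ 0.1 -0.3  0.5] q7 -0.34
turn deg [ 0.   -0.1  -0.01] | shift(now) [71.3  0.  -0.2] | shift(after turn) [71.3  0.  -0.3]
```

View pics/w6.png

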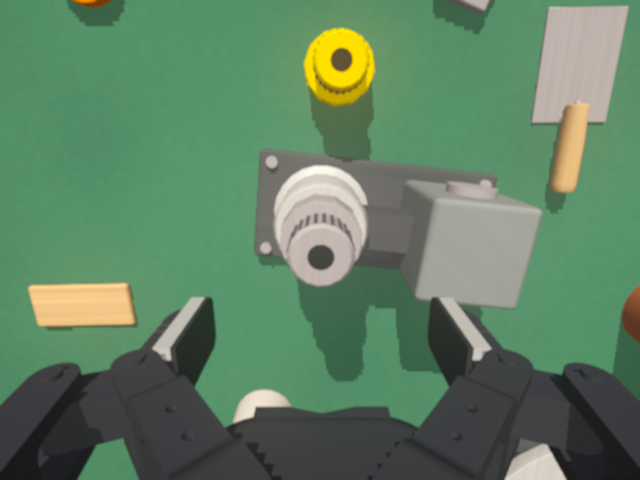

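The cap hub is at (320,255), steel-grey and centred between the jaws. The yellow look-alike is at (341,65). Descending to grip.

Call:
jog_arm(
  series=[
    [[0,0,0],[30,0,0.4],-1],
    [[0,0,0],[35,0,0],-1],
    [[0,0,0],[17,0,0],-1],
    [[0,0,0],[5,0,0],-1],
    [[0,0,0],[0,0,0],-1],
    [[0,0,0],[0,0,0],-1],
  ],
)

```text
clock: 11.65
eef_pos: [542.0, -213.1, 135.5]
tool_rot: [1.676, 1.568, 0.094]
force: [-0.3, -0.5, 0.7]
width: 85.4
```

```bash
python3 - <<'E'
from h import *
plan([541.3,-211,133])
E
```

```text
t 11.65 tcp [ 542.  -213.1  135.5] yaxis [ 1.    -0.011  0.002] w 85.4 F [-0.3 -0.5  0.7] q7 -0.44
turn deg [ 0.   -0.02 -0.14] | shift(now) [ 2.5 -0.7 -2.1] | shift(after turn) [ 2.5 -0.7 -2.1]
```

Call:
jog_arm(
  series=[
    [[0,0,0],[2,-0.6,-2],-0.5],
    [[0,0,0],[0,0,0],0],
    [[0,0,0],[0,0,0],0.5],
    [[0,0,0],[0,0,0],1],
    [[0,0,0],[0,0,0],1],
    [[0,0,0],[0,0,0],1],
    [[0,0,0],[0,0,0],1],
  ],
)

```text
clock: 12.52
eef_pos: [540.7, -211.2, 132.9]
tool_rot: [1.902, 1.57, 0.321]
force: [-0.7, 0.4, 5.7]
width: 38.4
```

```bash
python3 - <<'E'
from h import *
plan([541.3,-211,133]); s=pose()[2]; print(s["torque"],s["qpos"].round(2))
E
```

```text
t 12.53 tcp [ 540.7 -211.2  132.9] yaxis [ 1.    -0.011  0.001] w 38.4 F [-0.7  0.4  5.7] q7 -0.45
turn deg [ 0.   -0.02 -0.05] | shift(now) [-0.1  0.6 -0.2] | shift(after turn) [-0.1  0.6 -0.2]
[ 0.02463918  0.42388473 -0.00568384] [ 0.85  0.86 -0.89  1.81  0.84  0.91 -0.45]
```

Call:
jog_arm(
  series=[
    [[3,0,0],[-0.4,0,0],1],
    [[3,0,0],[0,0,0],1],
    [[3,0,0],[0,0,0],1],
    [[0,0,0],[0,0,0],1],
  ],
)

```text
clock: 13.02
eef_pos: [540.3, -212.2, 132.9]
tool_rot: [0.162, 1.569, -1.574]
force: [-1.1, -4.3, 4.5]
width: 38.5
```

```bash
python3 - <<'E'
from h import *
plan([541.3,-211,133]); e,R,s=pose(); print("heading",np.degrees(np.arctan2(R[1,1],R[0,1])).round(2),s["torque"].round(2),s["qpos"].round(2))
E
```

```text
t 13.03 tcp [ 540.3 -212.2  132.9] yaxis [ 0.986 -0.164  0.   ] w 38.5 F [-1.1 -4.3  4.5] q7 -0.58
turn deg [-0.    0.11 -0.02] | shift(now) [-0.1  0.8 -1.4] | shift(after turn) [-0.1  0.8 -1.4]
heading -9.45 [-0.74  0.41  1.09] [ 0.83  0.84 -0.85  1.81  0.81  0.88 -0.58]
```

Heading followed, but a resisting moment of 1.1 N m built up, which suggests the stop with the pads slipping. I'll try the other way.

Call:
jog_arm(
  series=[
    [[-4,0,0],[0,0,0],1],
    [[-5,0,0],[0,0,0],1],
    [[-5,0,0],[0,0,0],1],
    [[-5,0,0],[0,0,0],1],
    [[0,0,0],[0,0,0],1],
  ],
)

```text
clock: 13.65
eef_pos: [540.3, -211.4, 132.9]
tool_rot: [-3.141, 1.57, 1.735]
force: [-2.2, -0.2, 5.0]
width: 38.3
```

```bash
python3 - <<'E'
from h import *
plan([541.3,-211,133]); e,R,s=pose(); print("heading",np.degrees(np.arctan2(R[1,1],R[0,1])).round(2),s["torque"].round(2),s["qpos"].round(2))
E
```

```text
t 13.65 tcp [ 540.3 -211.4  132.9] yaxis [ 0.987  0.162 -0.   ] w 38.3 F [-2.2 -0.2  5. ] q7 -0.3
turn deg [-0.   -0.07  0.  ] | shift(now) [-0.1  1.1 -0.3] | shift(after turn) [-0.1  1.1 -0.3]
heading 9.35 [-0.3   0.56 -0.01] [ 0.87  0.87 -0.93  1.81  0.87  0.93 -0.3 ]
```

Anticlockwise is free, with about zero torque after 19°. The cap is now at about 14–19°, so I turn 53° further.

Call:
jog_arm(
  series=[
    [[-8,0,0],[0,0,0],1],
    [[-9,0,0],[0,0,0],1],
    [[-9,0,0],[0,0,0],1],
    [[-9,0,0],[0,0,0],1],
    [[-9,0,0],[0,0,0],1],
    [[-9,0,0],[0,0,0],1],
    [[0,0,0],[0,0,0],1],
    [[0,0,0],[0,0,0],1],
  ],
)

```text
clock: 14.65
eef_pos: [540.7, -211.8, 133.0]
tool_rot: [0.99, 1.57, 0.506]
force: [-0.9, -2.3, 5.4]
width: 38.4
```

```bash
python3 - <<'E'
from h import *
plan([541.3,-211,133]); e,R,s=pose(); print("heading",np.degrees(np.arctan2(R[1,1],R[0,1])).round(2),s["torque"].round(2),s["qpos"].round(2))
E
```

```text
t 14.65 tcp [ 540.7 -211.8  133. ] yaxis [0.465 0.885 0.001] w 38.4 F [-0.9 -2.3  5.4] q7 0.52
turn deg [-0.    0.03 -0.04] | shift(now) [-0.   1.   0.1] | shift(after turn) [-0.   1.   0.1]
heading 62.3 [-0.61  0.27 -0.  ] [ 0.95  0.97 -1.12  1.81  1.01  1.07  0.52]
```

Torque is still about zero. I'll lift gently and watch the force.

Call:
jog_arm(
  series=[
    [[0,0,0],[-2,0,0],1],
    [[0,0,0],[-2,0,0],1],
    [[0,0,0],[-2,0,0],1],
    [[0,0,0],[0,0,0],1],
  ],
)

```text
clock: 15.15
eef_pos: [540.7, -210.9, 138.9]
tool_rot: [1.469, 1.569, 0.987]
force: [0.4, 0.5, -1.1]
width: 38.3
```

```bash
python3 - <<'E'
from h import *
plan([541.3,-211,133]); e,R,s=pose(); print("heading",np.degrees(np.arctan2(R[1,1],R[0,1])).round(2),s["torque"].round(2))
E
```

```text
t 15.15 tcp [ 540.7 -210.9  138.9] yaxis [0.463 0.886 0.001] w 38.3 F [ 0.4  0.5 -1.1] q7 0.53
turn deg [-0.    0.01 -0.08] | shift(now) [5.9 0.1 0.6] | shift(after turn) [5.9 0.1 0.6]
heading 62.4 [ 0.02 -0.04  0.03]
```

The force is only the cap's weight, so it is free. Lifting about 75 mm in all.

Call:
jog_arm(
  series=[
    [[0,0,0],[-6,0,0],1],
    [[0,0,0],[-12,0,0],1],
    [[0,0,0],[-16,0,0],1],
    [[0,0,0],[-16,0,0],1],
    [[0,0,0],[-14,0,0],1],
    [[0,0,0],[-5,0,0],1],
    [[0,0,0],[0,0,0],1],
    [[0,0,0],[0,0,0],1],
  ],
)

```text
clock: 16.15
eef_pos: [540.2, -211.4, 207.2]
tool_rot: [2.589, 1.57, 2.107]
force: [-0.0, -0.6, -1.9]
width: 38.4
```

Call:
jog_arm(
  series=[
    [[0,0,0],[0,0,0],1],
    [[0,0,0],[0,0,0],1],
    [[0,0,0],[0,0,0],1],
    [[0,0,0],[0,0,0],1],
  ],
)

```text
clock: 16.65
eef_pos: [540.6, -211.2, 207.7]
tool_rot: [1.405, 1.57, 0.923]
force: [-0.9, -0.2, -1.2]
width: 38.5
```

```bash
python3 - <<'E'
from h import *
plan([541.3,-211,133]); print(abs(pose()[2]["qd"]).max())
d=get_image("top"); P,q,M=cloud(d); seated(d)
s=get_image("scene"); save(s,"end",(120,140,440,380),2.4)
m=(P[...,2]>195)&(P[...,2]<230)&(np.hypot(P[...,0]-541,P[...,1]+211)<40); print(m.sum())
o=np.load("top.npy",allow_pickle=True).item(); print("changed px", (abs(d["img"].astype(int)-o["img"]).max(-1)>60).sum())
E
```

```text
t 16.65 tcp [ 540.6 -211.2  207.7] yaxis [0.463 0.886 0.001] w 38.5 F [-0.9 -0.2 -1.2] q7 0.61
turn deg [-0.    0.01 -0.05] | shift(now) [74.7  0.5  0.5] | shift(after turn) [74.7  0.5  0.5]
0.0036062510913754298
yaw -21.49 n 29 60 59 slopes [-0.]
end 78.69 sides 40.81 -41.12
pocket [489.7 229. ] disc [489.7 227.8] r 23.7 tilt deg [-0.5 -0.2] top z 27.9
203
changed px 25250
```

View pics/end.png

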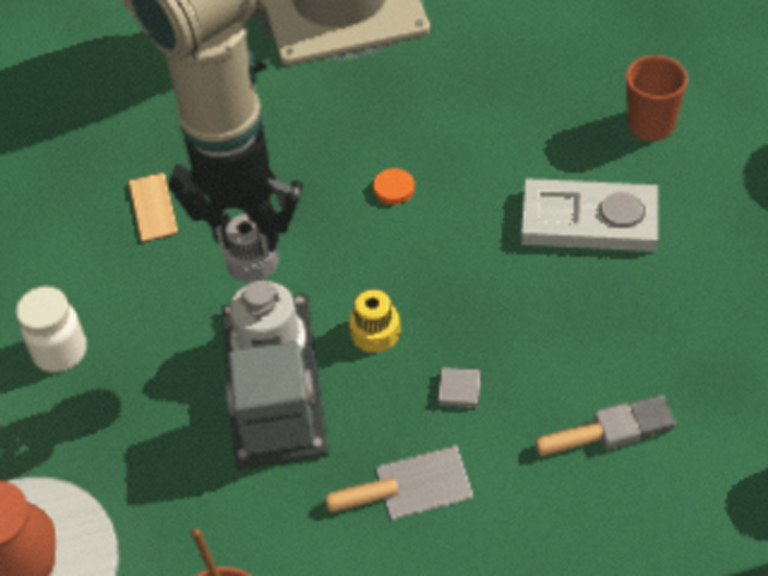

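The final crop shows the cap held at (245,245), clear above the bare neck at (262,297). The blank sits in the round pocket at (622,209), and the bystanders in this crop are where they were.

```bash
python3 -c "
from cell import *
print(finish_job())"
```

```text
the job is handed in; nothing more can be done
None
```

The die change is done and handed in at about 16.8 s of the 58 s allowed. The round blank is in its pocket and the gripper is holding the cap above the neck. `finish_job()` reports no verdict, so what follows are my own last checks.

- **Blank:** I set the grey steel disc in the round pocket and released it. The close wrist view put it about 1 mm from the pocket centre, with its top at 28.2 mm (28 expected) and a tilt of about 0.1°. The last top view put it about 1.2 mm off, with its top at 27.9 mm and a tilt of about 0.5°.
- **Cap:** Turning clockwise built up about 1.1 N m, with the pads slipping or winding up at the stop. Anticlockwise was free, so I turned it to about 67–72° and it lifted off carrying only its own weight. It is held at 38.5 mm finger opening, raised about 75 mm, so the rim is about 53 mm above the neck. The arm was still.
- **Checks that disagreed:** The top camera places things about 1–2 mm from the wrist camera, within the stated calibration, and I used the wrist for the fit. A before-and-after picture difference was useless because the arm and its shadow fill it. I checked the bystanders only by eye in the last scene crop; none in view had moved, though the slip bowl was outside it.

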